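# Load the marking jig by fingertip

### The arm

A 6-joint arm with a two-finger parallel gripper is mounted at the origin on a cart in front of the work surface, level with it; the furniture and walls round the work are solid. World frame = base frame: x ahead of the robot, y to its left, z up, the work surface at z = 0. Lengths are in m, angles in rad, forces in N, time in s.
With the tool pointing down it reaches from about 0.35 to 0.775 m from the base axis. Payload 7.3 kg.
Tool frame: the origin (TCP) lies on the centre line of the jaws, within the pads' length; the fingertips stand 14 mm ahead of it and the grasp point (between the pads) lies 5 mm behind it; z points along the fingers, y is the line along which they close (so a half turn about z gives the same grasp; the last joint's range is limited). The gripper opens to 92 mm and grips with 3 to 60 N. Pads are 19 mm wide; open, the fingers measure 130 mm over their backs; the gripper's body (75 mm by 190 mm) begins 47 mm behind the grasp point.
Start: joints at [1.045, 0.342, 1.524, -0, 1.275, -0.146], TCP at [0.195, 0.488, 0.214] pointing down, gripper open.
Joint ranges: [-2.53, 2.53], [-0.77, 2.02], [0.04, 2.7], [-1, 4.14], [0.28, 2.66], [-3.11, 3.11]. Speed limits (rad/s): [2.57, 2.57, 3.14, 3.14, 3.14, 3.14].

### API

Orientations are given as a unit quaternion [w, x, y, z].
In Python, from workcell import read_state, get_image, camera_info, sign_off, outline_of, spot_point gives the robot as it stands.
- The arm moves only by the shell command python3 -m inch 'ROWS'. ROWS is a JSON object of lists of equal length, an entry for each row: "grip": the finger opening in mm, from 0 to 91.8; "translation": the shift along the world's x, y, z in mm, a list of three; "rotation": the turn, a rotation vector about the world's x, y, z in degrees, a list of three. A call has 1 to 20 rows; each row is the pose to reach, as a shift and turn from the pose commanded when the call began; what a row does not reach only later rows make up. A row lasts 1/8 s, in which the tool goes at most 62.5 mm and 10.7 degrees, less where a joint would pass 70% of its speed; a pose out of reach is approached as far as the arm can. A call with a gripper value outside its range is refused whole. The fingers move at their own pace and stop on an object; the grip force is fixed at half the most. Time passes only in rows, so rows that repeat a pose let the fingers close. It gives the time, the measured TCP pose, the force, the opening and the grip force at its end, in the units of the state.
- read_state(): the state, without advancing time (a new reading comes with each control period).
- get_image(name): name is "side" or "top" or "wrist"; returns the picture (384x512x3 uint8, red, green, blue); there is no depth.
- camera_info(name): a dict with "K" (3x3 intrinsics, pixels), "origin" and "attitude" of the camera in the world. Camera axes: x right, y down, z forward; pixel columns grow to the right and rows downward; lengths in m; the calibration is good to about 2 mm. A picture is of the moment at which its call begins: read the wrist's pose just before it. camera_info takes no time and is no camera call; for the wrist camera it gives the pose at the moment of the call.
- sign_off(): hands the job in; it is judged then, once.
Trained networks look in the newest picture that a camera, given by its name, has taken for a name from the list of things; names that differ only in an ending like _2 or _b are one class to them, and where a whole thing is asked for, a point or a joint stands for the part that bears it (a point fixed in the world has none). Each returns a list of dicts, best first, with "conf" (0 to 1); they miss things now and then, are a little off and sometimes report something else, mostly with a low value. They report only what shows in the picture. A call takes as long as a camera call. They do not tell look-alikes from the thing itself.
- outline_of(camera, thing): "region" (384x512 bool, what is visible of it) and "at" ([row, column] in pixels, amid what is visible of it).
- spot_point(camera, thing): "at" ([row, column] in pixels: a listed point, or the origin of a listed thing).
The state is a dict: "clock": time; "joint_pos": joint angles; "dq": joint speeds; "joint_efforts": joint torques, N m; "tool_pos": TCP position; "tool_rot": TCP orientation; "ft_force": force on the tool from outside, world axes, zero at the start; "moment": the same for the moment, N m; "width": finger opening in m; "grip_force": force on a finger pad.
Only numpy, scipy, OpenCV 4.12 (cv2) and the standard library are available. Lean on these libraries where they do the work, as an engineer would, in place of code of your own. Each camera call takes 0.05 s, during which the arm holds its last target. There are 200 camera calls.

### The job

Make the marking jig ready with fingertip pushes alone: push the grey steel bush along its nest until it stands home against the back stop, fold the raised hold-down flap over until it lies flat and shut on top of it, and only then push the carriage in until it stops at the end bolt. Do not pick anything up, and leave the other things on the bench where they are.

Things in the scene. Friction and masses are not known exactly. Their poses are not given: they have to be found in the camera images.
- jig: Loading jig of a laser marker: aluminium base 270 x 130 mm with two rails, a sliding carriage with a hinged flap, and a far end block with a stop bolt (46 mm high). Fixed. Origin: centre of its underside. x: the way the carriage is pushed in, away from the robot; y: left, the nest's open side, away from the flap's hinge; z up. Nest floor (carriage top) 37.5 mm above the bench.
- jig_shuttle (a joint): Travel of the carriage along the jig's +x, m. It starts at 0, out toward the robot; 0.100 is home, stopped by the end bolt. It needs about 3 N to move, stays where it is left, and carries the nest, bush and flap with it.
- push_plate (a point): Middle of the near face of the upright push plate on the carriage's front edge: 58 mm from the seat along -x, 4 mm below it. The plate is 70 mm wide and 8 mm thick; its top edge is 16 mm above this point. Axes as the jig's.
- jig_flap (a joint): Angle of the steel hold-down flap, rad: 0 = shut, level over the nest; 1.57 = upright; up to 2.05 = leaning back to the jig's -y side. It starts between 1.7 and 2.0. The hinge is stiff: the flap stays at any angle and follows a push of 1 to 2 N at its tab.
- flap_hinge (a point): On the flap's hinge axis (along the jig's x), mid-hinge: 48 mm from the seat along -y and 18.5 mm above it. This point's axes turn with the flap: y runs from the hinge to the tab, z is the normal of its outer face (the top when shut).
- flap_tab (a point): Middle of the tab's edge at the flap's free end, 96.5 mm from the hinge axis; axes as flap_hinge. Tab 34 mm wide, 16 long; flap 70 mm wide with a round window; both 5 mm thick (faces 2.5 mm either side). Underneath, 68 to 76 mm from the hinge, a keeper reaches 19 mm from mid-plane: it comes down just behind the bush if that is home and lands on it if it is not.
- seat (a point): Point on the carriage where bush_mid lies when the bush is home, 14 mm above the nest floor; axes as the jig's. At carriage 0 it is at (-47, 0, 51.5) mm in the jig's frame. A flat back stop (65 mm wide, 22 mm high) has its face 19.5 mm away at -y; two guide strips along y, 8 mm high and 40.5 mm apart, let the bush slide only along y; the +y end is open.
- bush_mid (a point): Middle of the bush to be marked: plain grey steel bush, 38 mm diameter, 28 mm high, loose, standing upright in the nest between the guide strips, 16 to 32 mm short of home (toward +y).
- o_bush_1: Bystander, loose, to be left alone: plain white ring, 68 x 68 x 12 mm. Origin: centre of its underside.
- o_bush_2: Bystander, loose, to be left alone: plain white ring, 52 x 52 x 14 mm. Origin: centre of its underside.
- o_bush_5: Bystander, loose, to be left alone: small pale bush, 30 x 30 x 22 mm. Origin: centre of its underside.
- o_hex_key_3: Bystander, loose, to be left alone: bright hex key, 35 x 80 x 8 mm. Origin: centre of its underside.
- o_loupe: Bystander, loose, to be left alone: black eye loupe standing on end, 37 x 37 x 33 mm. Origin: centre of its underside.
- o_marker_2: Bystander, loose, to be left alone: marker pen, 12 x 132 x 14 mm. Origin: centre of its underside.
- o_usb_stick: Bystander, loose, to be left alone: USB stick, 18 x 54 x 8 mm. Origin: centre of its underside.
- o_masking_tape: Bystander, loose, to be left alone: roll of masking tape lying flat, 87 x 87 x 24 mm. Origin: centre of its underside.
Not all that is in view belongs to the job. Leave any turquoise look-alike of the part that bears bush_mid alone.

How it is judged:
By the outcome, as a careful person would: the job done as asked, in the order asked, and still so for the second after the job is handed in, with the robot touching nothing.
It also fails if it takes over 54 s, if anything falls off the work surface, if the arm or the gripper's body presses on something with over 40 N, if the wrist force passes 120 N, or if a joint passes its speed limit or range.

## Working session

There is one attempt and no reset: what is moved stays moved. The work goes in short steps, Python scripts to look and compute and a shell command to move; the robot and the scene stay as the last step left them, time stands still between calls to the robot, and variables do not carry over. Pictures are saved under pics/ and viewed, at most 12 in all, crops included, and the job is handed in when it is done.

```bash
mkdir -p pics; cat > h.py <<'E'
import numpy as np, cv2
from workcell import *
from scipy.spatial.transform import Rotation as R
def rot(a):
    a=np.array(a,float)
    return a if a.shape==(3,3) else R.from_quat(a[[1,2,3,0]]).as_matrix()
def cam(n):
    c=camera_info(n); return np.array(c["K"]),np.array(c["origin"]),rot(c["attitude"])
def ray(n,at):
    K,o,A=cam(n); d=A@np.linalg.solve(K,[at[1],at[0],1]); return o,d/np.linalg.norm(d)
def onz(n,at,z):
    o,d=ray(n,at); return o+d*(z-o[2])/d[2]
def tri(obs):
    M=np.zeros((3,3));b=np.zeros(3)
    for n,at in obs:
        o,d=ray(n,at);P=np.eye(3)-np.outer(d,d);M+=P;b+=P@o
    return np.linalg.solve(M,b)
def proj(n,p):
    K,o,A=cam(n); q=K@(A.T@(np.array(p)-o)); return q[:2]/q[2]
E
python3 - <<'E'
from h import *
np.set_printoptions(precision=4,suppress=True)
ims=[]
for n in("top","side"):
    im=get_image(n); cv2.imwrite(f"pics/{n}0.png",im[:,:,::-1]); 
    print(n,cam(n)[1],cam(n)[2].tolist())
    for t in("jig","push_plate","flap_hinge","flap_tab","seat","bush_mid"):
        print(n,t,[(np.round(r["at"],1).tolist(),round(r["conf"],2)) for r in spot_point(n,t)[:3]])
E
```

```text
top [0.1701 0.0607 1.7884] [[0.033664053642888346, -0.9772122952372297, 0.20957781736031592], [-0.9994286547484332, -0.03354821327476557, 0.004108704638663141], [0.0030158846240638804, -0.20959639172289213, -0.9777833384838783]]
top jig [([206.4, 187.1], 0.61)]
top push_plate [([233.7, 182.6], 0.66)]
top flap_hinge [([218.7, 200.4], 0.47)]
top flap_tab [([209.7, 197.3], 0.56), ([214.8, 197.6], 0.55)]
top seat [([215.4, 183.4], 0.88)]
top bush_mid [([174.4, 154.5], 0.52), ([197.0, 232.7], 0.48), ([215.6, 176.1], 0.4)]
side [0.5534 1.2797 0.6757] [[-0.9988610471593958, 0.0398944937338167, -0.02617322749218958], [0.041246813000810935, 0.44621904390346023, -0.8939727430269662], [-0.02398559744745963, -0.8940341124518709, -0.44735634217867537]]
side jig [([263.2, 266.8], 0.71)]
side push_plate [([244.2, 306.8], 0.73)]
side flap_hinge [([229.5, 280.9], 0.91)]
side flap_tab [([189.5, 279.6], 0.58)]
side seat [([246.8, 285.1], 0.58)]
side bush_mid [([253.1, 287.1], 0.82), ([298.3, 207.8], 0.74), ([228.4, 245.9], 0.64)]
```

View pics/top0.png

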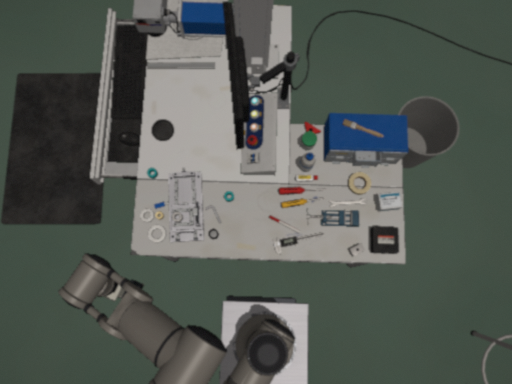

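View pics/side0.png

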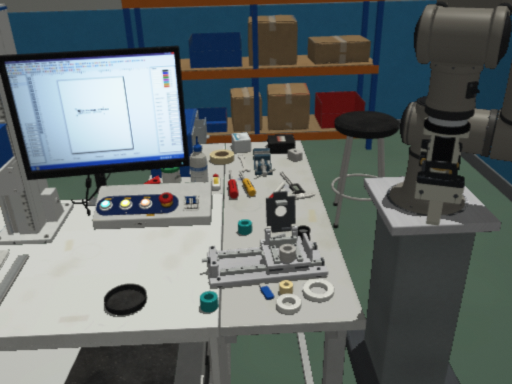

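The jig lies at top px (206 row, 187 col) and is roughly aligned with world x. The flap is upright on the -y side (side px 190,280), and the grey bush is at side px (253,287). The other two bush hits are turquoise look-alikes.

```bash
python3 - <<'E'
from h import *
np.set_printoptions(precision=4,suppress=True)
T=dict(jig=[206.4,187.1],push_plate=[233.7,182.6],flap_hinge=[218.7,200.4],flap_tab=[212,197.4],seat=[215.4,183.4],bush_mid=[215.6,176.1])
S=dict(jig=[263.2,266.8],push_plate=[244.2,306.8],flap_hinge=[229.5,280.9],flap_tab=[189.5,279.6],seat=[246.8,285.1],bush_mid=[253.1,287.1])
Z=dict(jig=0,push_plate=.0475,flap_hinge=.07,seat=.0515,bush_mid=.0515)
for k in T:
    print(k,tri([("top",T[k]),("side",S[k])]), *( [onz("top",T[k],Z[k]),onz("side",S[k],Z[k])] if k in Z else []))
print(cam("wrist"))
r=outline_of("top","jig");print(len(r))
for x in r[:1]:
    m=x["region"].astype(np.uint8);print(x["conf"],m.sum(),cv2.minAreaRect(cv2.findNonZero(m)))
E
```

```text
jig [0.4991 0.3145 0.0067] [0.5022 0.3152 0.    ] [0.4967 0.3057 0.    ]
push_plate [0.3954 0.3163 0.0543] [0.3889 0.3188 0.0475] [0.4009 0.3031 0.0475]
flap_hinge [0.452  0.2531 0.0596] [0.4444 0.2528 0.07  ] [0.4593 0.268  0.07  ]
flap_tab [0.4566 0.253  0.1692]
seat [0.4557 0.3196 0.0539] [0.4577 0.3197 0.0515] [0.4539 0.3165 0.0515]
bush_mid [0.4539 0.3469 0.0544] [0.456  0.3471 0.0515] [0.4519 0.3433 0.0515]
(array([[342.9885,   0.    , 259.6251],
       [  0.    , 342.9885, 186.4423],
       [  0.    ,   0.    ,   1.    ]]), array([0.1241, 0.516 , 0.3854]), array([[ 0.3703,  0.8919,  0.2595],
       [ 0.9289, -0.3557, -0.1027],
       [ 0.0007,  0.2791, -0.9603]]))
2
0.63 2225 ((185.31863403320312, 205.427734375), (70.9510498046875, 34.24515914916992), 88.53119659423828)
```

```bash
python3 -m inch '{"grip":[0,0,0,0,0,0,0,0,0],"translation":[[30,0,40],[70,-10,86],[110,-30,86],[150,-50,86],[190,-70,86],[230,-88,86],[261,-88,86],[261,-88,86],[261,-88,86]],"rotation":[[0,0,-10],[0,0,-20],[0,0,-30],[0,0,-40],[0,0,-50],[0,0,-60],[0,0,-68],[0,0,-68],[0,0,-68]]}'
cat > look.py <<'E'
import sys
from h import *
np.set_printoptions(precision=4,suppress=True)
im=get_image("wrist"); cv2.imwrite(f"pics/{sys.argv[1]}.png",im[:,:,::-1])
s=read_state(); print(s["clock"],s["tool_pos"],rot(s["tool_rot"]).tolist(),s["joint_pos"],s["width"])
Z=dict(jig=0,push_plate=.0475,flap_hinge=.07,flap_tab=.16,seat=.0515,bush_mid=.0515)
for t in Z:
    for r in spot_point("wrist",t)[:3]: print(t,np.round(r["at"],1),round(r["conf"],2),onz("wrist",r["at"],Z[t]))
E
python3 look.py w1
```

```text
clock: 1.88
tool_pos: [0.455, 0.3997, 0.2994]
tool_rot: [-0.0, 0.705, 0.709, -0.0]
ft_force: [1.0, 1.0, 0.1]
width: 0.0063
grip_force: 0.0
1.925 [0.4547 0.3999 0.2996] [[-0.006380672113807703, 0.9999795768641165, -0.00036452440125707696], [0.9999796430473665, 0.0063806634216339725, -2.5003236533260647e-05], [-2.2676818375369273e-05, -0.0003646765181052094, -0.9999999332483975]] [0.5948 0.4524 1.1205 0.0002 1.569  0.5884] 0.00309771905475926
jig [199.6 291.8] 0.7 [0.5014 0.3196 0.    ]
push_plate [218.6 216.6] 0.77 [0.3979 0.3082 0.0475]
flap_hinge [255.2 262.8] 0.86 [0.4594 0.2667 0.07  ]
flap_tab [309.5 269.4] 0.79 [0.4657 0.2502 0.16  ]
seat [218.9 258. ] 0.93 [0.4531 0.3096 0.0515]
bush_mid [100.1 395.5] 0.82 [0.6161 0.4617 0.0515]
bush_mid [198.3 261. ] 0.81 [0.4569 0.338  0.0515]
```

View pics/w1.png

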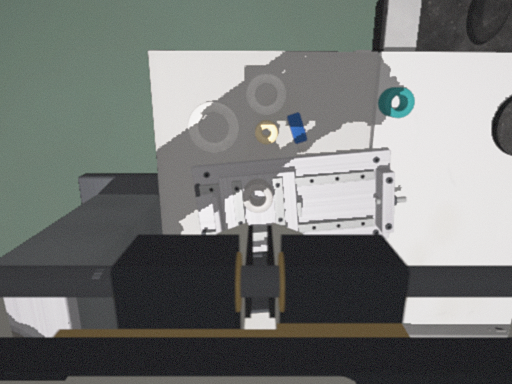

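The wrist view shows the jig yawed about 4° (its rail edge runs from (165,195) to (150,390)). The bush is at (198,261), with the pale rings, small bush and USB stick further out on +y. I'll fit the jig pose from all three views.

```bash
cat > fit.py <<'E'
from h import *
from scipy.optimize import least_squares
np.set_printoptions(precision=4,suppress=True)
L=dict(jig=[0,0,0],push_plate=[-.105,0,.0475],flap_hinge=[-.047,-.048,.07],seat=[-.047,0,.0515])
O=[("top",dict(jig=[206.4,187.1],push_plate=[233.7,182.6],flap_hinge=[218.7,200.4],seat=[215.4,183.4])),
("side",dict(jig=[263.2,266.8],push_plate=[244.2,306.8],flap_hinge=[229.5,280.9],seat=[246.8,285.1])),
("wrist",dict(jig=[199.6,291.8],push_plate=[218.6,216.6],flap_hinge=[255.2,262.8],seat=[218.9,258.]))]
C={n:cam(n) for n in("top","side","wrist")}
def W(v,p): return R.from_euler("z",v[2]).apply(p)+[v[0],v[1],0]
def px(n,p):
    K,o,A=C[n];q=K@(A.T@(p-o));return q[1]/q[2],q[0]/q[2]
def f(v): return np.concatenate([np.subtract(px(n,W(v,L[k])),d[k]) for n,d in O for k in d])
r=least_squares(f,[.5,.315,.07],loss="soft_l1",f_scale=2)
print(r.x[:2],np.degrees(r.x[2]));print(f(r.x).reshape(-1,2))
v=r.x
print("seat",W(v,L["seat"]),"pp",W(v,L["push_plate"]),"hinge",W(v,L["flap_hinge"]))
b=tri([("top",[215.6,176.1]),("side",[253.1,287.1]),("wrist",[198.3,261])])
print("bush",b,"in seat frame",R.from_euler("z",-v[2]).apply(b-W(v,L["seat"])))
t=tri([("top",[212,197.4]),("side",[189.5,279.6]),("wrist",[309.5,269.4])])
q=R.from_euler("z",-v[2]).apply(t-W(v,L["flap_hinge"]));print("tab",t,q,np.arctan2(q[2],q[1]),np.hypot(q[1],q[2]))
g=cv2.cvtColor(cv2.imread("pics/w1.png"),cv2.COLOR_BGR2GRAY)[140:250]
for l in cv2.HoughLinesP(cv2.Canny(g,40,120),1,np.pi/720,40,minLineLength=70,maxLineGap=8)[:14,0]:
    a,b=onz("wrist",(l[1]+140,l[0]),.025),onz("wrist",(l[3]+140,l[2]),.025);print(l,np.degrees(np.arctan2(*(b-a)[1::-1])))
E
python3 fit.py
```

```text
[0.5014 0.3175] 5.27592664464171
[[ 0.1991 -0.6056]
 [-2.0098  3.0523]
 [-3.9797 -3.1404]
 [ 0.88    1.6617]
 [ 2.931  -1.6319]
 [ 1.0093  1.9795]
 [-0.5609  0.0229]
 [-0.7566 -0.4408]
 [ 1.2304 -0.4155]
 [ 0.1723 -1.1896]
 [ 0.8393 -0.5357]
 [-2.5875  1.0613]]
seat [0.4546 0.3132 0.0515] pp [0.3968 0.3079 0.0475] hinge [0.459  0.2654 0.07  ]
bush [0.4548 0.3438 0.0549] in seat frame [0.0031 0.0305 0.0034]
tab [0.4597 0.2541 0.1682] [-0.0003 -0.0113  0.0982] 1.6850987690314136 0.09887948163273674
[267  94 389  94] 0.30450199659931
[293  18 387  10] 5.273938668140017
[307  81 382  75] 5.225823867670806
[ 12 109 100  51] 32.63888008547327
[294  36 376  28] 6.079510849476466
[297  84 382  77] 5.379447450652949
[301  14 383   7] 5.276017704094564
```

```bash
python3 -m inch '{"grip":[0,0,0,0,0,0,0],"translation":[[-3,-6,-55],[-7,-12,-115],[-7,-12,-170],[-7,-12,-215],[-7,-12,-234],[-7,-12,-234],[-7,-12,-234]],"rotation":[[0,0,3],[0,0,5],[0,0,5],[0,0,5],[0,0,5],[0,0,5],[0,0,5]]}'
python3 look.py w2
```

```text
clock: 3.1
tool_pos: [0.4492, 0.3882, 0.0668]
tool_rot: [0.0, 0.674, 0.739, 0.001]
ft_force: [0.4, 0.0, 0.4]
width: 0.0002
grip_force: 0.0
3.15 [0.4494 0.3882 0.0671] [[-0.09156248248063162, 0.9957966038468498, 0.002331430690504989], [0.9957985102624534, 0.09155914607739521, 0.0014999095497078138], [0.0012801410325152297, 0.0024589706502526837, -0.9999961573437564]] [ 0.5836  0.6098  1.516  -0.      1.013   0.4919] 0.0002620284673164251
seat [167.8 342.1] 0.62 [0.4913 0.4244 0.0515]
```

View pics/w2.png

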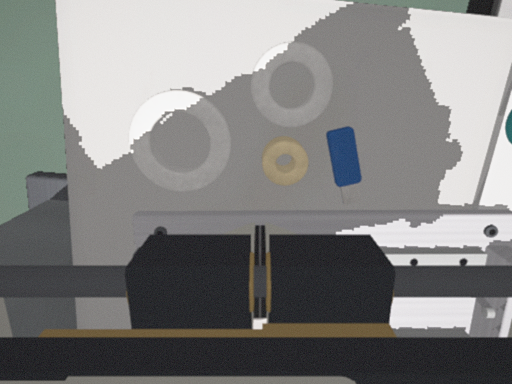

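The rail edge runs level across the picture (row 213), so the tool is square to the jig and clear of the bystanders. Now I'll push the bush.

```bash
python3 -m inch '{"grip":[0,0,0,0,0,0,0,0,0],"translation":[[0.7,-8,0],[1.4,-15,0],[1.9,-20,0],[2.3,-25,0],[2.8,-30,0],[3.2,-35,0],[3.7,-40,0],[4.1,-44,0],[4.1,-44,0]],"rotation":[[0,0,0],[0,0,0],[0,0,0],[0,0,0],[0,0,0],[0,0,0],[0,0,0],[0,0,0],[0,0,0]]}'
python3 -m inch '{"grip":[0,0,0,0],"translation":[[0.1,-1,0],[0.2,-2,0],[0.3,-3,0],[0.3,-3,0]],"rotation":[[0,0,0],[0,0,0],[0,0,0],[0,0,0]]}'
```

```text
clock: 4.58
tool_pos: [0.4528, 0.3433, 0.0656]
tool_rot: [0.0, 0.674, 0.739, 0.0]
ft_force: [0.2, -0.1, -0.2]
width: 0.0004
grip_force: 0.0
clock: 5.08
tool_pos: [0.453, 0.3406, 0.0655]
tool_rot: [0.0, 0.674, 0.739, -0.0]
ft_force: [-0.4, 0.4, -0.5]
width: 0.0005
grip_force: 0.0
```

```bash
python3 -m inch '{"grip":[0,0,0,0],"translation":[[0.1,-1,0],[0.2,-2,0],[0.3,-3,0],[0.3,-3,0]],"rotation":[[0,0,0],[0,0,0],[0,0,0],[0,0,0]]}'
python3 -m inch '{"grip":[0,0,0],"translation":[[0.1,-1,0],[0.2,-2,0],[0.2,-2,0]],"rotation":[[0,0,0],[0,0,0],[0,0,0]]}'
```

```text
clock: 5.58
tool_pos: [0.4533, 0.3375, 0.0655]
tool_rot: [0.0, 0.674, 0.739, 0.0]
ft_force: [0.1, 0.1, 0.3]
width: 0.0005
grip_force: 0.0
clock: 5.95
tool_pos: [0.4535, 0.3355, 0.0656]
tool_rot: [0.0, 0.674, 0.739, 0.0]
ft_force: [-0.6, -0.2, -0.3]
width: 0.0001
grip_force: 0.0
```

```bash
python3 - <<'E'
from h import *
im=get_image("side");cv2.imwrite("pics/s1.png",cv2.resize(im[170:310,190:350,::-1],None,fx=4.5,fy=4,interpolation=cv2.INTER_CUBIC))
for t in("bush_mid","seat","flap_tab","flap_hinge","push_plate"): print(t,[(np.round(r["at"],1).tolist(),round(r["conf"],2)) for r in spot_point("side",t)[:3]])
E
```

```text
bush_mid [([298.9, 207.0], 0.85), ([252.8, 291.1], 0.67), ([228.8, 244.0], 0.5)]
seat [([247.0, 287.2], 0.9), ([228.4, 280.4], 0.44)]
flap_tab [([188.1, 279.8], 0.47), ([242.4, 306.2], 0.45), ([294.7, 320.2], 0.35)]
flap_hinge [([231.1, 281.8], 0.53)]
push_plate [([247.0, 307.8], 0.86)]
```

View pics/s1.png

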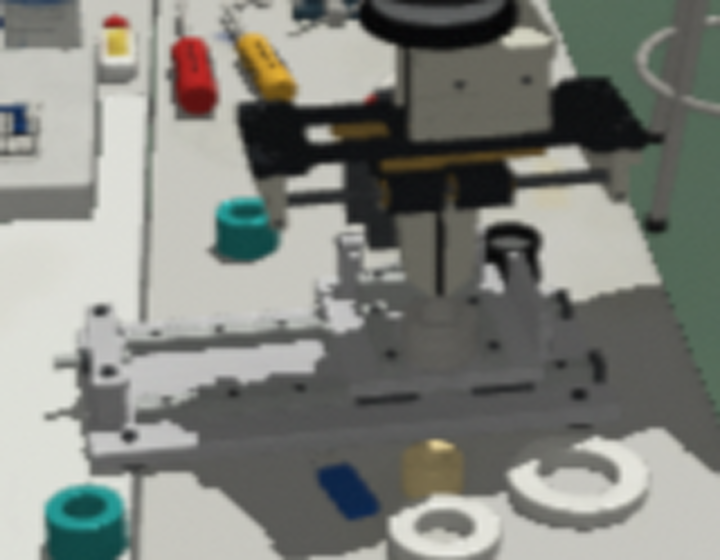

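```bash
python3 - <<'E'
from h import *
np.set_printoptions(precision=4,suppress=True)
p=read_state()["tool_pos"]
for q in(p,p-[0,0,.014],p-[0,-.0095,.014],[.4519,.3433,.0515],[.4519,.3433,.0655],[.4519,.3433,.0375]): print(q,proj("side",q)[::-1])
r=outline_of("side","bush_mid")
for x in r: 
    y=np.nonzero(x["region"]);print(x["conf"],x["at"],[(a.min(),a.max()) for a in y])
print(onz("side",(243.7,287.8),.0515))
for x in outline_of("top","bush_mid"):
    y=np.nonzero(x["region"]);print(x["conf"],x["at"],[(a.min(),a.max()) for a in y])
E
```

```text
[0.4535 0.3356 0.0655] [246.1457 286.1134]
[0.4535 0.3356 0.0515] [251.2787 286.0759]
[0.4535 0.3451 0.0515] [253.5673 286.4969]
[0.4519, 0.3433, 0.0515] [253.1078 287.1189]
[0.4519, 0.3433, 0.0655] [247.9538 287.1625]
[0.4519, 0.3433, 0.0375] [258.2044 287.0758]
0.8 [297.7, 208.8] [(np.int64(291), np.int64(311)), (np.int64(200), np.int64(218))]
0.62 [229.5, 244.0] [(np.int64(219), np.int64(234)), (np.int64(238), np.int64(251))]
0.6 [253.9, 289.9] [(np.int64(244), np.int64(262)), (np.int64(280), np.int64(295))]
[0.4462 0.3036 0.0515]
0.65 [213.3, 162.5] [(np.int64(211), np.int64(219)), (np.int64(155), np.int64(163))]
0.49 [196.5, 227.3] [(np.int64(191), np.int64(200)), (np.int64(224), np.int64(231))]
0.39 [175.7, 150.6] [(np.int64(168), np.int64(177)), (np.int64(148), np.int64(156))]
```

```bash
python3 - <<'E'
from h import *
a=cv2.imread("pics/side0.png")[225:285,255:325]
b=get_image("side")[225:285,255:325,::-1]
o=[]
for i in(a,b):
    i=cv2.resize(i,None,fx=5.5,fy=8,interpolation=cv2.INTER_CUBIC).astype(float)
    o.append(np.clip((i/255)**.6*255,0,255).astype(np.uint8))
cv2.imwrite("pics/s2.png",np.hstack(o))
E
```

```text
(no output)
```

View pics/s2.png

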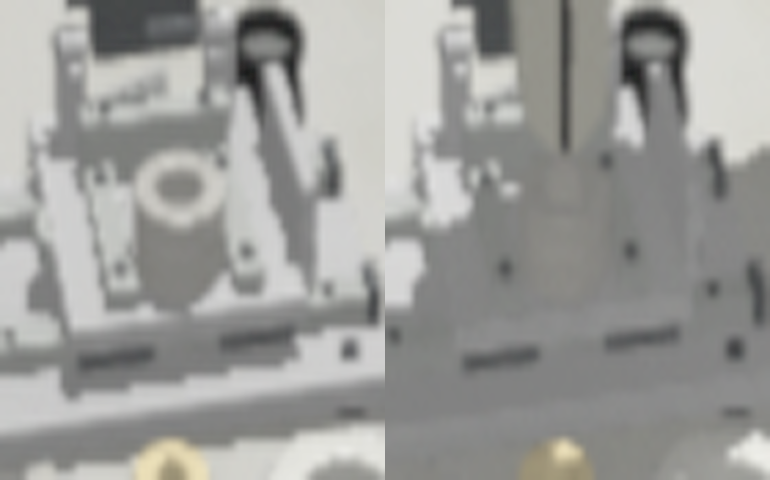

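The picture is unclear: the finger shades the bush and overlaps it at around (250,287). I'll lift straight up, back off and look at the bush again.

```bash
python3 -m inch '{"grip":[0,0,0,0,0,0,0],"translation":[[0,0,20],[0,0,60],[-3,40,120],[-5,65,180],[-5,65,234],[-5,65,234],[-5,65,234]],"rotation":[[0,0,0],[0,0,0],[0,0,0],[0,0,0],[0,0,0],[0,0,0],[0,0,0]]}'
python3 look.py w3
python3 - <<'E'
import cv2
i=cv2.imread("pics/w3.png");cv2.imwrite("pics/w3c.png",cv2.resize(i[130:260,160:360],None,fx=4,fy=4,interpolation=cv2.INTER_CUBIC))
E
```

```text
clock: 7.28
tool_pos: [0.4483, 0.4004, 0.2991]
tool_rot: [0.0, 0.674, 0.739, -0.0]
ft_force: [-0.6, 0.4, -0.3]
width: 0.0003
grip_force: 0.0
7.325 [0.4481 0.4001 0.2981] [[-0.0911292888195415, 0.9958369138553682, -0.0020721298851528206], [0.9958381590286574, 0.09112619418993785, -0.0015419970404434021], [-0.0013467522636280592, -0.002204027103756293, -0.9999966642558699]] [ 0.6014  0.4444  1.1373 -0.0001  1.5625  0.5102] 0.0008387334505184236
jig [207.4 293.5] 0.88 [0.5042 0.3123 0.    ]
push_plate [216.5 217.6] 0.82 [0.4    0.307  0.0475]
flap_hinge [132.7 271.2] 0.58 [0.4583 0.4256 0.07  ]
flap_tab [313.1 257.7] 0.47 [0.4596 0.2472 0.16  ]
seat [217.3 259.4] 0.74 [0.4553 0.3127 0.0515]
bush_mid [115.6 400.2] 0.97 [0.6118 0.4582 0.0515]
bush_mid [195.6 259.4] 0.73 [0.4528 0.3424 0.0515]
```

View pics/w3c.png

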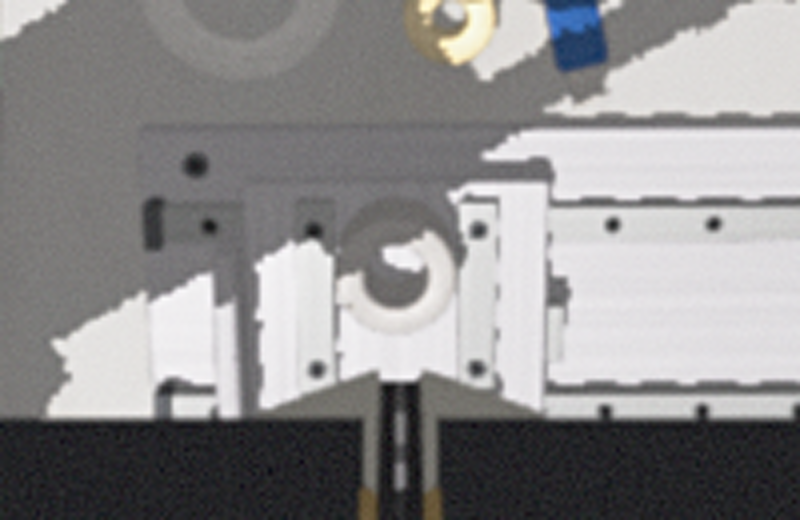

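The bush at (196,260) has not moved, so I'll check where the fingertip really shows before pushing again.

```bash
python3 - <<'E'
from h import *
np.set_printoptions(precision=4,suppress=True)
s=read_state();p=np.array(s["tool_pos"]);A=rot(s["tool_rot"])
for d in(-.03,0,.014,.03): print(d,proj("wrist",p+A[:,2]*d)[::-1])
for d in(-.0095,.0095): print(d,proj("wrist",p+A[:,2]*.014+A[:,0]*d)[::-1])
for d in(-.019,.019): print(d,proj("wrist",p+A[:,2]*.014+A[:,1]*d)[::-1])
for n in("side","top"):
  get_image(n)
  for t in("bush_mid","seat"): print(n,t,[(np.round(r["at"],1).tolist(),round(r["conf"],2),onz(n,r["at"],.0515)) for r in spot_point(n,t)[:3]])
E
```

```text
-0.03 [258.942 260.677]
0 [232.3391 260.4809]
0.014 [222.5524 260.4088]
0.03 [212.8665 260.3374]
-0.0095 [237.5517 260.3911]
0.0095 [207.1504 260.4269]
-0.019 [222.5458 227.7638]
0.019 [222.559  293.0493]
side bush_mid [([300.9, 210.3], 0.91, array([0.622 , 0.5018, 0.0515])), ([231.3, 246.6], 0.67, array([0.5419, 0.2389, 0.0515])), ([253.0, 286.8], 0.56, array([0.4526, 0.3428, 0.0515]))]
side seat [([246.9, 284.7], 0.75, array([0.4548, 0.3169, 0.0515]))]
top bush_mid [([175.6, 153.2], 0.61, array([0.6084, 0.4454, 0.0515])), ([196.7, 226.3], 0.6, array([0.5353, 0.1612, 0.0515])), ([217.5, 180.9], 0.59, array([0.4494, 0.3286, 0.0515]))]
top seat [([216.7, 182.7], 0.97, array([0.4527, 0.322 , 0.0515]))]
```

```bash
python3 - <<'E'
from h import *
np.set_printoptions(precision=4,suppress=True)
im=get_image("side");p=np.array(read_state()["tool_pos"])
for d in(-.0095,.0095):
  for z in(0,.014):
    for x in(-.019,.019): print(d,z,x,proj("side",p+[x,d,-z])[::-1])
c=proj("side",p).astype(int);print(c)
y0,x0=c[1]-35,c[0]-35
cv2.imwrite("pics/s3.png",cv2.resize(im[y0:y0+70,x0:x0+70,::-1],None,fx=8,fy=8,interpolation=cv2.INTER_NEAREST));print(y0,x0)
E
```

```text
-0.0095 0 -0.019 [160.8147 301.7657]
-0.0095 0 0.019 [161.5474 282.6218]
-0.0095 0.014 -0.019 [167.3088 301.6213]
-0.0095 0.014 0.019 [168.0434 282.6008]
0.0095 0 -0.019 [164.5849 303.0379]
0.0095 0 0.019 [165.3346 283.5523]
0.0095 0.014 -0.019 [171.1698 302.8827]
0.0095 0.014 0.019 [171.9215 283.5249]
[292 163]
128 257
```

View pics/s3.png

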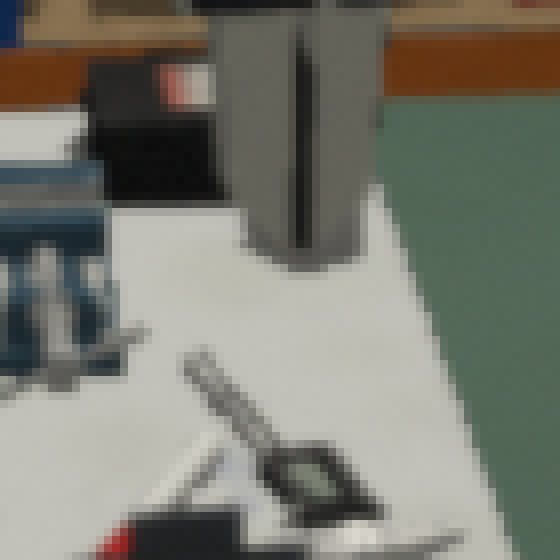

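The side picture shows the closed fingertip ending at about row 161, not the predicted row 171. The closed tips are therefore roughly 10 mm behind the TCP and passed over the bush, which explains the zero force. I'll repeat the push about 20 mm lower.

```bash
python3 -m inch '{"grip":[0,0,0,0,0,0,0],"translation":[[0,-4,-50],[0,-8,-110],[0,-12,-170],[0,-12,-225],[0,-12,-253],[0,-12,-253],[0,-12,-253]],"rotation":[[0,0,0],[0,0,0],[0,0,0],[0,0,0],[0,0,0],[0,0,0],[0,0,0]]}'
python3 -m inch '{"grip":[0,0,0,0,0,0,0],"translation":[[0.7,-8,0],[1.2,-13,0],[1.5,-17,0],[1.9,-21,0],[2.3,-25,0],[2.6,-29,0],[2.6,-29,0]],"rotation":[[0,0,0],[0,0,0],[0,0,0],[0,0,0],[0,0,0],[0,0,0],[0,0,0]]}'
python3 - <<'E'
from h import *
get_image("side")
for t in("bush_mid",): print([(np.round(r["at"],1).tolist(),round(r["conf"],2),onz("side",r["at"],.0515)) for r in spot_point("side",t)[:4]])
E
```

```text
clock: 8.85
tool_pos: [0.4494, 0.3892, 0.048]
tool_rot: [0.0, 0.674, 0.739, 0.001]
ft_force: [0.4, 0.9, -0.1]
width: 0.0005
grip_force: 0.0
clock: 9.72
tool_pos: [0.4512, 0.3593, 0.0465]
tool_rot: [0.0, 0.674, 0.739, -0.0]
ft_force: [0.6, 0.9, 0.7]
width: 0.0005
grip_force: 0.4
[([301.2, 207.8], 0.89, array([0.62691409, 0.5023767 , 0.0515    ])), ([228.7, 245.6], 0.62, array([0.54398708, 0.22606245, 0.0515    ])), ([252.5, 286.5], 0.61, array([0.4530563 , 0.34069358, 0.0515    ])), ([290.1, 269.7], 0.58, array([0.50142946, 0.47594239, 0.0515    ]))]
```

```bash
python3 -m inch '{"grip":[0,0,0,0,0,0],"translation":[[0.3,-3,0],[0.6,-6,0],[0.9,-9,0],[1.2,-12,0],[1.4,-15,0],[1.4,-15,0]],"rotation":[[0,0,0],[0,0,0],[0,0,0],[0,0,0],[0,0,0],[0,0,0]]}'
python3 -m inch '{"grip":[0,0,0,0],"translation":[[0.1,-1,0],[0.2,-2,0],[0.3,-3,0],[0.3,-3,0]],"rotation":[[0,0,0],[0,0,0],[0,0,0],[0,0,0]]}'
```

```text
clock: 10.58
tool_pos: [0.4525, 0.3442, 0.0465]
tool_rot: [0.0, 0.674, 0.739, -0.0]
ft_force: [0.4, 0.4, 1.1]
width: 0.0002
grip_force: 0.3
clock: 11.08
tool_pos: [0.4529, 0.342, 0.0466]
tool_rot: [-0.0, 0.674, 0.739, 0.0]
ft_force: [-0.7, 3.8, 0.6]
width: 0.0004
grip_force: 2.0
```

The force rises at tool y of about 28.5 in the seat frame, which is the expected home position. I'll nudge 1 mm more, lift off and check.

```bash
python3 -m inch '{"grip":[0,0,0],"translation":[[0.1,-1,0],[0.1,-1.5,0],[0.1,-1.5,0]],"rotation":[[0,0,0],[0,0,0],[0,0,0]]}'
python3 -m inch '{"grip":[0,0,0,0,0,0,0],"translation":[[-0.7,8,0],[-0.7,8,30],[-3,35,90],[-5,58,150],[-5,58,210],[-5,58,252],[-5,58,252]],"rotation":[[0,0,0],[0,0,0],[0,0,0],[0,0,0],[0,0,0],[0,0,0],[0,0,0]]}'
python3 look.py w4
python3 - <<'E'
import cv2
i=cv2.imread("pics/w4.png");cv2.imwrite("pics/w4c.png",cv2.resize(i[130:330,160:360],None,fx=3,fy=3,interpolation=cv2.INTER_CUBIC))
E
```

```text
clock: 11.45
tool_pos: [0.4533, 0.3417, 0.047]
tool_rot: [-0.0, 0.674, 0.739, 0.002]
ft_force: [-1.1, 8.4, 1.5]
width: 0.0001
grip_force: 4.2
clock: 12.32
tool_pos: [0.449, 0.3986, 0.3025]
tool_rot: [0.001, 0.674, 0.739, 0.003]
ft_force: [0.5, 0.7, -0.3]
width: 0.0004
grip_force: 0.0
12.375 [0.4482 0.398  0.2996] [[-0.09106672991781493, 0.9958424206663874, 0.0021734542520161085], [0.9958447772882393, 0.09106613045609215, 0.0003734052640201925], [0.0001739247335569927, 0.0021984278618735753, -0.9999975683296051]] [ 0.5988  0.4383  1.1428 -0.0009  1.5585  0.5077] 0.0001385016906341734
jig [202.4 288.9] 0.66 [0.497 0.317 0.   ]
push_plate [212. 213.] 0.68 [0.3932 0.3104 0.0475]
flap_hinge [123.8 218.8] 0.29 [0.3964 0.4276 0.07  ]
flap_tab [212.3 215.1] 0.56 [0.4077 0.354  0.16  ]
flap_tab [307.3 257.6] 0.39 [0.4578 0.2525 0.16  ]
seat [213.3 255.4] 0.64 [0.4485 0.3155 0.0515]
bush_mid [113.5 396.2] 0.92 [0.6047 0.4575 0.0515]
bush_mid [216.9 260.3] 0.88 [0.4555 0.3112 0.0515]
```

View pics/w4c.png

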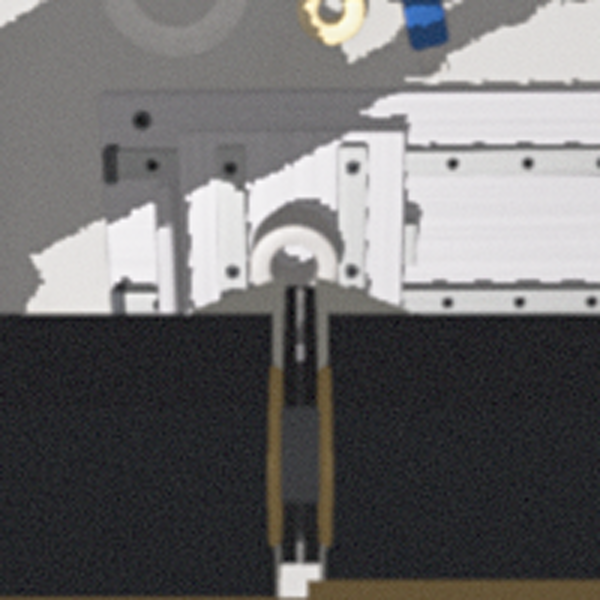

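The bush is now home at about (217,260) and hit a firm 8 N stop. Next I'll go behind the flap on the -y side.

```bash
python3 -m inch '{"grip":[0,0,0,0,0,0,0,0,0,0],"translation":[[4,-46,0],[8,-92,0],[12,-138,0],[15.6,-184,0],[15.6,-184,0],[15.6,-184,-50],[15.6,-184,-100],[15.6,-184,-145],[15.6,-184,-158],[15.6,-184,-158]],"rotation":[[0,0,0],[0,0,0],[0,0,0],[0,0,0],[0,0,0],[0,0,0],[0,0,0],[0,0,0],[0,0,0],[0,0,0]]}'
python3 - <<'E'
from h import *
im=get_image("side");cv2.imwrite("pics/s4.png",cv2.resize(im[110:290,190:350,::-1],None,fx=3.3,fy=3.3,interpolation=cv2.INTER_CUBIC))
E
```

```text
clock: 13.92
tool_pos: [0.4636, 0.2147, 0.1405]
tool_rot: [-0.0, 0.674, 0.739, -0.0]
ft_force: [-0.1, -0.0, 0.6]
width: 0.0005
grip_force: 0.0
```

View pics/s4.png

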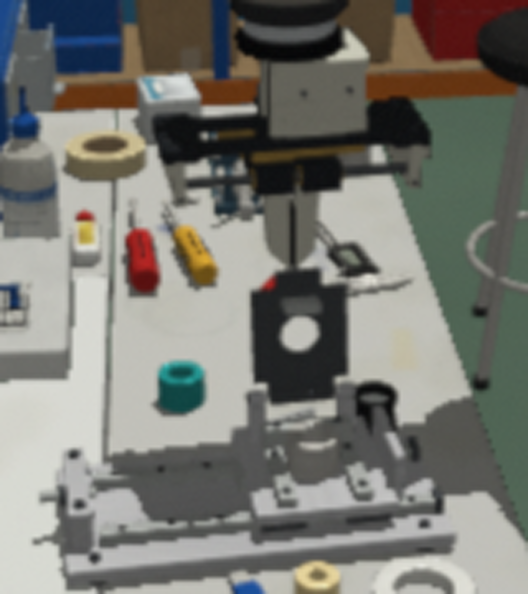

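The fingertip shows down to at least z≈0.152 behind the tab (tab top at px row 192). I'll lower it slightly and sweep the flap forward.

```bash
python3 -m inch '{"grip":[0,0,0,0,0,0,0,0],"translation":[[0,0,-4],[-0.7,8,-4],[-1.3,14,-4],[-1.9,20,-4],[-2.4,26,-4],[-3,32,-4],[-3.7,40,-4],[-3.7,40,-4]],"rotation":[[0,0,0],[0,0,0],[0,0,0],[0,0,0],[0,0,0],[0,0,0],[0,0,0],[0,0,0]]}'
python3 - <<'E'
from h import *
np.set_printoptions(precision=4,suppress=True)
get_image("side")
for r in spot_point("side","flap_tab")[:2]: print(r["at"],r["conf"])
print(proj("side",[.459,.2654,.1665])[::-1],proj("side",[.4597,.2541,.166])[::-1])
E
```

```text
clock: 14.98
tool_pos: [0.4597, 0.2548, 0.1365]
tool_rot: [-0.0, 0.674, 0.739, 0.0]
ft_force: [0.5, -0.5, 0.5]
width: 0.0007
grip_force: 0.0
[191.9, 279.8] 0.6
[291.5, 263.7] 0.52
[193.2533 280.976 ] [191.3153 280.2361]
```

```bash
python3 -m inch '{"grip":[0,0,0,0,0],"translation":[[-0.5,5,0],[-0.9,10,0],[-1.4,15,0],[-1.9,20,0],[-1.9,20,0]],"rotation":[[0,0,0],[0,0,0],[0,0,0],[0,0,0],[0,0,0]]}'
python3 - <<'E'
from h import *
np.set_printoptions(precision=4,suppress=True)
im=get_image("side");cv2.imwrite("pics/s5.png",cv2.resize(im[150:270,230:330,::-1],None,fx=5,fy=5,interpolation=cv2.INTER_CUBIC))
for r in spot_point("side","flap_tab")[:2]: print(r["at"],r["conf"])
for x in outline_of("side","flap_tab")[:2]:
    y=np.nonzero(x["region"]);print(x["conf"],[(a.min(),a.max()) for a in y])
for th in(1.75,1.57,1.4,1.3,1.2): print(th,proj("side",[.459,.2654+.0965*np.cos(th),.07+.0965*np.sin(th)])[::-1])
E
```

```text
clock: 15.7
tool_pos: [0.4579, 0.2746, 0.1366]
tool_rot: [-0.0, 0.674, 0.739, 0.0]
ft_force: [-0.5, -0.1, -0.9]
width: 0.0005
grip_force: 0.0
[197.1, 283.7] 0.93
[159.7, 224.7] 0.49
0.8 [(np.int64(199), np.int64(231)), (np.int64(268), np.int64(298))]
1.75 [190.5969 280.3045]
1.57 [193.268  280.9791]
1.4 [196.9726 281.6317]
1.3 [199.6573 282.014 ]
1.2 [202.688  282.3895]
```

The flap follows: the tab is at row 197, which gives θ≈1.35. I'll continue over the arc in two parts.

```bash
python3 -m inch '{"grip":[0,0,0,0,0,0,0,0,0,0,0],"translation":[[-0.7,7,-1],[-1.3,14,-2],[-1.9,21,-4],[-2.5,27,-7],[-3.1,34,-11],[-3.7,40,-15],[-4.2,46,-20],[-4.7,51,-26],[-5.2,56,-32],[-5.2,56,-32],[-5.2,56,-32]],"rotation":[[0,0,0],[0,0,0],[0,0,0],[0,0,0],[0,0,0],[0,0,0],[0,0,0],[0,0,0],[0,0,0],[0,0,0],[0,0,0]]}'
python3 - <<'E'
from h import *
np.set_printoptions(precision=4,suppress=True)
get_image("side")
for r in spot_point("side","flap_tab")[:2]: print(r["at"],r["conf"])
for x in outline_of("side","flap_tab")[:2]:
    y=np.nonzero(x["region"]);print(x["conf"],[(a.min(),a.max()) for a in y])
for th in(.9,.7,.5,.3): print(th,proj("side",[.459-.0089*np.cos(th),.2654+.0965*np.cos(th),.07+.0965*np.sin(th)])[::-1])
E
```

```text
clock: 17.23
tool_pos: [0.4528, 0.3301, 0.1046]
tool_rot: [0.0, 0.674, 0.739, 0.0]
ft_force: [0.1, -0.0, 0.0]
width: 0.0002
grip_force: 0.0
0.5 [(np.int64(227), np.int64(237)), (np.int64(270), np.int64(298))]
0.9 [213.4307 285.8929]
0.7 [221.681  287.0553]
0.5 [230.3142 287.9608]
0.3 [238.8983 288.5621]
```

```bash
python3 -m inch '{"grip":[0,0,0,0,0,0,0,0],"translation":[[-0.4,4,-6],[-0.7,8,-13],[-1.0,11,-20],[-1.3,14,-26],[-1.5,16,-32],[-1.6,17,-36],[-1.6,17,-39],[-1.6,17,-39]],"rotation":[[0,0,0],[0,0,0],[0,0,0],[0,0,0],[0,0,0],[0,0,0],[0,0,0],[0,0,0]]}'
python3 -m inch '{"grip":[0,0,0,0],"translation":[[0,0,-1],[0,0,-2],[0,0,-3],[0,0,-3]],"rotation":[[0,0,0],[0,0,0],[0,0,0],[0,0,0]]}'
```

```text
clock: 18.38
tool_pos: [0.451, 0.347, 0.0654]
tool_rot: [-0.0, 0.674, 0.739, -0.0]
ft_force: [-0.3, 0.2, 0.5]
width: 0.0008
grip_force: 0.0
clock: 18.88
tool_pos: [0.4511, 0.3471, 0.0625]
tool_rot: [0.0, 0.674, 0.739, 0.0]
ft_force: [0.3, 0.4, -0.0]
width: 0.0005
grip_force: 0.0
```

```bash
python3 -m inch '{"grip":[0,0,0,0],"translation":[[0,0,-1],[0,0,-2],[0,0,-3],[0,0,-3]],"rotation":[[0,0,0],[0,0,0],[0,0,0],[0,0,0]]}'
python3 -m inch '{"grip":[0,0,0,0],"translation":[[0,0,-1],[0,0,-2],[0,0,-3],[0,0,-3]],"rotation":[[0,0,0],[0,0,0],[0,0,0],[0,0,0]]}'
```

```text
clock: 19.38
tool_pos: [0.4511, 0.3471, 0.0596]
tool_rot: [0.0, 0.674, 0.739, 0.0]
ft_force: [0.3, 0.6, 1.0]
width: 0.0002
grip_force: 0.5
clock: 19.88
tool_pos: [0.4524, 0.3474, 0.0591]
tool_rot: [0.001, 0.674, 0.739, 0.002]
ft_force: [-2.3, -2.9, 17.6]
width: 0.0005
grip_force: 8.7
```

The flap hit a firm stop at the shut height (18 N); on an unseated bush the keeper would have stopped it about 17 mm higher. I'll lift, turn 90° and go in front of the push plate.

```bash
python3 -m inch '{"grip":[0,0,0,0,0,0,0,0,0,0,0,0,0,0,0],"translation":[[0,0,25],[0,0,60],[-15,-8,80],[-30,-16,90],[-45,-24,90],[-60,-32,90],[-78,-41.5,90],[-78,-41.5,90],[-78,-41.5,90],[-78,-41.5,90],[-78,-41.5,90],[-78,-41.5,50],[-78,-41.5,5],[-78,-41.5,-28],[-78,-41.5,-28]],"rotation":[[0,0,0],[0,0,0],[0,0,10],[0,0,20],[0,0,30],[0,0,40],[0,0,50],[0,0,60],[0,0,70],[0,0,80],[0,0,90],[0,0,90],[0,0,90],[0,0,90],[0,0,90]]}'
python3 - <<'E'
from h import *
np.set_printoptions(precision=4,suppress=True)
get_image("side")
for t in("flap_tab","push_plate","seat","jig_flap"):
  for r in spot_point("side",t)[:2] if t!="jig_flap" else []: print(t,r["at"],r["conf"])
for x in outline_of("side","flap_tab")[:2]:
    y=np.nonzero(x["region"]);print(x["conf"],[(a.min(),a.max()) for a in y])
print(proj("side",[.4501,.3615,.07])[::-1],proj("side",[.3968,.3079,.0475])[::-1])
E
```

```text
clock: 21.75
tool_pos: [0.3715, 0.3046, 0.0267]
tool_rot: [-0.002, -0.046, 0.999, -0.001]
ft_force: [0.1, 0.2, -0.1]
width: 0.0002
grip_force: 0.0
flap_tab [247.5, 288.2] 0.94
push_plate [249.3, 307.8] 0.59
seat [246.8, 286.4] 0.74
seat [244.9, 283.6] 0.29
0.86 [(np.int64(226), np.int64(252)), (np.int64(268), np.int64(301))]
[250.652  288.8164] [245.2164 308.7891]
```

```bash
python3 -m inch '{"grip":[0,0,0,0,0,0,0,0,0,0,0,0,0,0,0,0,0,0],"translation":[[5,0.5,0],[10,0.9,0],[15,1.4,0],[20,1.9,0],[25,2.3,0],[31,2.9,0],[37,3.4,0],[43,4,0],[49,4.5,0],[55,5.1,0],[61,5.7,0],[67,6.2,0],[73,6.8,0],[79,7.3,0],[85,7.9,0],[91,8.4,0],[97,9,0],[97,9,0]],"rotation":[[0,0,0],[0,0,0],[0,0,0],[0,0,0],[0,0,0],[0,0,0],[0,0,0],[0,0,0],[0,0,0],[0,0,0],[0,0,0],[0,0,0],[0,0,0],[0,0,0],[0,0,0],[0,0,0],[0,0,0],[0,0,0]]}'
python3 -m inch '{"grip":[0,0,0,0,0,0],"translation":[[2,0.2,0],[4,0.4,0],[6,0.6,0],[8,0.7,0],[10,0.9,0],[10,0.9,0]],"rotation":[[0,0,0],[0,0,0],[0,0,0],[0,0,0],[0,0,0],[0,0,0]]}'
```

```text
clock: 24.25
tool_pos: [0.4714, 0.3145, 0.0287]
tool_rot: [0.001, -0.046, 0.999, 0.0]
ft_force: [0.3, -0.8, 0.9]
width: -0.0
grip_force: 0.0
clock: 25.0
tool_pos: [0.4805, 0.3155, 0.0285]
tool_rot: [0.0, -0.046, 0.999, 0.0]
ft_force: [-0.6, -1.3, 0.6]
width: 0.0009
grip_force: 0.7
```

```bash
python3 -m inch '{"grip":[0,0,0,0,0],"translation":[[1.5,0.1,0],[3,0.3,0],[4.5,0.4,0],[6,0.6,0],[6,0.6,0]],"rotation":[[0,0,0],[0,0,0],[0,0,0],[0,0,0],[0,0,0]]}'
python3 -m inch '{"grip":[0,0,0,0],"translation":[[1,0.1,0],[2,0.2,0],[3,0.3,0],[3,0.3,0]],"rotation":[[0,0,0],[0,0,0],[0,0,0],[0,0,0]]}'
```

```text
clock: 25.62
tool_pos: [0.4861, 0.316, 0.0285]
tool_rot: [-0.0, -0.046, 0.999, -0.0]
ft_force: [-2.9, -1.2, 1.6]
width: 0.0006
grip_force: 1.8
clock: 26.12
tool_pos: [0.4859, 0.316, 0.0285]
tool_rot: [-0.003, -0.046, 0.999, -0.001]
ft_force: [-14.2, -2.1, 9.2]
width: 0.0004
grip_force: 6.9
```

It stopped firmly at 14 N at x=0.486, within 1 mm of the predicted home. I'll back off and inspect.

```bash
python3 -m inch '{"grip":[0,0,0,0,0,0,0,0],"translation":[[-15,-1.4,0],[-30,-2.8,20],[-50,-4.6,70],[-70,-6.5,120],[-90,-8,170],[-100,-9,215],[-100,-9,240],[-100,-9,240]],"rotation":[[0,0,0],[0,0,0],[0,0,0],[0,0,0],[0,0,0],[0,0,0],[0,0,0],[0,0,0]]}'
python3 look.py w5
python3 - <<'E'
from h import *
im=get_image("side");w=cv2.imread("pics/w5.png")
a=cv2.resize(im[190:310,190:340,::-1],(400,320),interpolation=cv2.INTER_CUBIC)
cv2.imwrite("pics/fin.png",np.hstack([a,cv2.resize(w,(400,320))]))
for t in("flap_tab","push_plate","seat","flap_hinge"):
  print(t,[(np.round(r["at"],1).tolist(),round(r["conf"],2)) for r in spot_point("side",t)[:2]])
e=np.array([.0996,.0092,0])
for p in([.4501,.3615,.07],[.3968,.3079,.0475],[.4546,.3132,.0515],[.459,.2654,.07]): print(proj("side",p+e)[::-1],proj("wrist",p+e)[::-1])
E
```

```text
clock: 27.12
tool_pos: [0.3906, 0.3082, 0.2707]
tool_rot: [0.003, -0.046, 0.999, 0.002]
ft_force: [0.3, 0.7, -0.7]
width: 0.0004
grip_force: 0.0
27.175 [0.3899 0.3077 0.2689] [[-0.9958325164909317, -0.09116432881533611, 0.0025815210608641195], [-0.09116082188878126, 0.9958351348145978, 0.0014452755286334519], [-0.0027025269471934424, 0.0012039187850702402, -0.9999956234542523]] [ 0.5138  0.2486  1.5013 -0.      1.3887 -1.1483] 0.00028487976766924743
jig [224.9 256.7] 0.57 [0.4965 0.314  0.    ]
seat [196.8 185.2] 0.2 [0.446  0.2243 0.0515]
bush_mid [251.4 135.8] 0.66 [0.5234 0.1653 0.0515]
flap_tab [([254.0, 246.5], 0.55), ([234.3, 242.6], 0.35)]
push_plate [([250.3, 265.1], 0.9)]
seat [([250.2, 243.8], 0.81), ([191.5, 272.1], 0.42)]
flap_hinge [([235.4, 241.3], 0.81)]
[254.85824146 244.55035835] [290.75005939 298.20567953]
[249.15267886 267.0118896 ] [239.81206309 258.88946717]
[250.01585623 242.3439659 ] [282.56718874 258.88978543]
[232.6354382  239.82134523] [290.79401153 219.93111864]
```

View pics/fin.png

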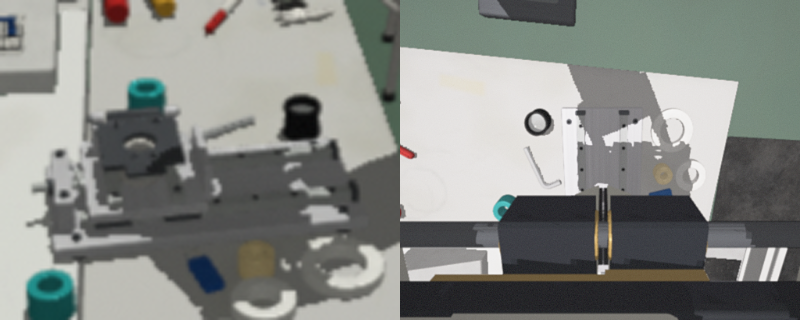

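The final view shows the flap flat over the bush (tab at row 254, predicted 255) and the carriage at the end bolt. The bystanders are where they were and the robot is clear.

```bash
python3 -c "from workcell import *; print(sign_off())"
```

```text
the job is handed in; nothing more can be done
None
```

The marking jig is ready and handed in at about 27 s: I pushed the bush home, folded the flap shut over it, then pushed the carriage in to the end bolt, and saw no bystander moved in the final picture.

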